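# Comb toffee-apple sticks into rows in the baking tray

## Robot

A 7-joint arm with a two-finger parallel gripper is mounted at the origin on the work surface. World frame = base frame: x ahead of the robot, y to its left, z up, the work surface at z = 0. Lengths are in m, angles in rad, forces in N, time in s.
With the tool pointing down it reaches from about 0.4 to 0.85 m from the base axis. Payload 10.4 kg.
Tool frame: the origin (TCP) lies at the very end of the fingers, on their centre line; the grasp point (between the pads) lies 19 mm behind it; z points along the fingers, y is the line along which they close (so a half turn about z gives the same grasp; the last joint's range is limited). The gripper opens to 87 mm and grips with 3 to 60 N. Pads are 19 mm wide; open, the fingers measure 117 mm over their backs; the gripper's body (75 mm by 190 mm) begins 51 mm behind the grasp point.
Start: joints at [1.081, 0.332, -0.065, 1.46, 0.022, 1.35, -0.088], TCP at [0.281, -0.558, 0.223] pointing down, gripper open.
Joint ranges: [-2.6, 2.6], [-0.5, 2.12], [-1.47, 1.34], [0.16, 2.42], [-1.27, 4.41], [0.06, 2.06], [-2.6, 2.6]. Speed limits (rad/s): [2.22, 2.22, 2.79, 2.79, 3.14, 3.14, 3.14].

## Interface

Orientations are given as a unit quaternion [x, y, z, w].
In Python, from bench import * gives the robot as it stands.
- The arm moves only by the tool step_arm, never from a script. Its arguments are lists of equal length, an entry for each row: "delta_pos": the shift along the world's x, y, z in units of 25 mm (1.0 is 25 mm), a list of three; "turn": the turn about the world's z in units of 0.12 rad (1.0 is 0.12 rad). In form: {"delta_pos": [[tx, ty, tz], ...], "turn": [turn, ...]}. A call has 1 to 12 rows; each row shifts and turns the commanded pose from where the row before left it; what a row does not reach is not made up. A row lasts 1/10 s, in which the tool goes at most 50 mm and 8.59 degrees, less where a joint would pass 70% of its speed; a pose out of reach is approached as far as the arm can. A call with a number of a shift or a turn outside -1 to 1 is refused whole. A call with a gripper value outside its range is refused whole. "grip" is the closure, from 0 (fully open) to 1 (shut), set as the call begins (left out, the last holds). The fingers move at their own pace and stop on an object; "newtons" is the grip in N (left out, the last holds). Time passes only in rows, so rows that do not move let the fingers close. It gives the time, the measured TCP pose, the force, the opening and the grip force at its end, in the units of the state.
- read_state(): the state, without advancing time (a new reading comes with each control period).
- camera(name): name is "side" or "top" or "wrist"; returns a dict with "image" (420x560x3 uint8, red, green, blue), "z_map" (420x560 float32, m along the optical axis (not along the pixel's ray), 0 where there is no reading), "mtx" (3x3 intrinsics, pixels), "dist" ([k1, k2, p1, p2, k3] as OpenCV has them; the pictures are not rectified), "view" (4x4, takes a point from world to camera coordinates). Camera axes: x right, y up, looking along -z (the intrinsics and any distortion apply to the point x, -y, -z); pixel columns grow to the right and rows downward; lengths in m; the calibration is good to about 2 mm. A picture is of the moment at which its call begins.
- close_job(): hands the job in; it is judged then, once.
The state is a dict: "time": time; "joint_positions": joint angles; "joint_vel": joint speeds; "joint_torque": joint torques, N m; "ee_pos": TCP position; "eef_rot": TCP orientation; "ft_force": force on the tool from outside, world axes, zero at the start; "torque": the same for the moment, N m; "width": finger opening in m; "grip_force": force on a finger pad.
Only numpy, scipy, OpenCV 4.12 (cv2) and the standard library are available. Lean on these libraries where they do the work, as an engineer would, in place of code of your own. Each camera call takes 0.05 s, during which the arm holds its last target. There are 200 camera calls.

## Task

Take the red rake from the cork trivet, set its teeth down in the empty end of the baking tray and comb the scattered wooden sticks up to the blue sprung stop, feeling for it, until all five lie flat in close parallel rows square across the tray and their push makes the stop give by 2 to 4 mm; hold that gentle push for half a second, never ramming. Use only the rake on the sticks, then stand it upright back on the middle of the trivet, let go, and leave the other kitchen things alone.

Things in the scene. Friction and masses are not known exactly. Their poses are not given: they have to be found in the camera images.
- tray: shallow aluminium baking tray, fixed, 160 (x) x 410 (y) x 20 mm high; origin at the centre of its underside, y along its length, towards the end with the blue stop, z up. Inside 150 x 400 mm, floor 5 mm above the origin, walls 5 mm thick. Nothing in it moves but the sticks and the sprung stop
- tray_entry (a point): point on the tray floor's midline in the empty end, 168 mm from the tray's middle towards -y, where the rake can be set down square across the tray: free floor from 32 mm before it (end wall) to 40 mm beyond it (nearest stick)
- stop_zone (a point): fixed point on the tray floor, 132.5 mm from its middle: centre of the zone where the blue sprung stop plate (146 mm wide, across the tray) may stand. The face's place differs each time, up to 37.5 mm either way, and is not measured. It gives 1 mm per 3 N and springs back. Loose sticks resist under 2 N; a steady 6 to 12 N (plate pressed in 2 to 4 mm) means the row bears on it snugly; 20 N is too rough
- rake_grip (a point): middle of the grip of the loose red hand rake (180 g), which stands upright on its teeth on the trivet: wooden block 20 (x) x 90 (y) x 55 mm on a red plate 44 x 130 x 7 mm, 88 mm high overall. x is across the grip: the direction to pinch and to comb along, either face alike; z up. The plate's top is 29 mm below this point, the tips of the teeth 62 mm
- rake_teeth (a point): point under the rake midway between its teeth, level with their tips: two rows of six red plastic teeth, 26 mm long, 8 mm thick. Outer faces of the rows 22 mm either way along x; each row spans 130 mm along y
- trivet: round cork trivet, fixed, 190 mm across, 6 mm thick, the rake's resting place; origin at the centre of its underside
- stick1_mid (a point): one of five loose square wooden toffee-apple sticks, 100 x 12 x 12 mm, 15 g; point at its centre (half-way up), x along its length. The sticks are numbered in order along the tray, stick1 nearest the empty end, stick5 nearest the blue stop
- stick2_mid (a point): one of five loose square wooden toffee-apple sticks, 100 x 12 x 12 mm, 15 g; point at its centre (half-way up), x along its length. The sticks are numbered in order along the tray, stick1 nearest the empty end, stick5 nearest the blue stop
- stick3_mid (a point): one of five loose square wooden toffee-apple sticks, 100 x 12 x 12 mm, 15 g; point at its centre (half-way up), x along its length. The sticks are numbered in order along the tray, stick1 nearest the empty end, stick5 nearest the blue stop
- stick4_mid (a point): one of five loose square wooden toffee-apple sticks, 100 x 12 x 12 mm, 15 g; point at its centre (half-way up), x along its length. The sticks are numbered in order along the tray, stick1 nearest the empty end, stick5 nearest the blue stop
- stick5_mid (a point): one of five loose square wooden toffee-apple sticks, 100 x 12 x 12 mm, 15 g; point at its centre (half-way up), x along its length. The sticks are numbered in order along the tray, stick1 nearest the empty end, stick5 nearest the blue stop
- bowl: white plastic mixing bowl, 220 mm across, 115 mm high; bystander, to be left alone; origin at the centre of its underside
- bottle: small amber glass bottle with a yellow cap, 40 mm across, 100 mm high; bystander, to be left alone; origin at the centre of its underside
- tub: clear plastic open food tub, 120 x 120 x 100 mm; bystander, to be left alone; origin at the centre of its underside
- eggs: cardboard tray of six eggs, 105 x 155 x 61 mm; bystander, to be left alone; origin at the centre of its underside
- spoon: steel spoon with a wooden handle, lying on the table; bystander, to be left alone; origin at the centre of its underside
- jar: jar with a green lid, 72 mm across, 100 mm high; bystander, to be left alone; origin at the centre of its underside
Things that resemble listed ones, but are neither listed nor needed, are in the scene too. What is shaped like the part that bears stick5_mid but orange or pink is not meant.

How it is judged:
By the outcome, as a careful person would: the job done as asked, in the order asked, and still so for the second after the job is handed in, with the robot touching nothing.
It also fails if it takes over 54 s, if anything falls off the work surface, if the arm or the gripper's body presses on something with over 40 N, if the wrist force passes 120 N, or if a joint passes its speed limit or range.

## Working session

There is one attempt and no reset: what is moved stays moved. The work goes in short steps, Python scripts to look and compute and a tool call to move; the robot and the scene stay as the last step left them, time stands still between calls to the robot, and variables do not carry over. Pictures are saved under pics/ and viewed, at most 11 in all, crops included, and the job is handed in when it is done.

Besides the shell and the picture viewer there is one more tool, called after "Emit:" by a JSON object that holds its "method" and its "body", one argument or row to a line. step_arm: Moves the arm, as the interface text tells. Shifts and turns lie within -1 to 1; 1 stands for 25 mm of shift or 0.12 rad of turn. Its arguments: {"type":"object","properties":{"delta_pos":{"type":"array"},"turn":{"type":"array"},"grip":{"type":"number"},"newtons":{"type":"number"}},"required":["delta_pos","turn"]}

```bash
mkdir -p pics
cat > h.py <<'E'
from bench import *
import numpy as np, cv2
def pt(c,u,v,z):
    p=cv2.undistortPoints(np.array([[[u,v]]],float),np.array(c["mtx"]),np.array(c["dist"]))[0,0]
    V=np.array(c["view"]);R=V[:3,:3];t=V[:3,3]
    d=R.T@np.array([p[0],-p[1],-1]);o=-R.T@t
    return o+d*(z-o[2])/d[2]
def save(c,n): cv2.imwrite("pics/"+n,c["image"][:,:,::-1])
E
python3 - <<'E'
from h import *
s=read_state();print(s)
for n in("top","side"):
    c=camera(n);save(c,n+"1.png");np.save(n+".npy",c,allow_pickle=True)
    V=np.array(c["view"]);print(n,-V[:3,:3].T@V[:3,3])
E
```

```text
{'time': 0.0, 'joint_positions': array([ 1.08140873,  0.33285501, -0.06472189,  1.46094141,  0.02163399,
        1.34990071, -0.08850402]), 'joint_vel': array([ 9.56891596e-04,  1.99729372e-03, -1.39125890e-03,  4.13930167e-04,
       -5.97999182e-04, -1.85654673e-03, -2.05170454e-05]), 'joint_torque': array([-1.28868606e-05, -6.23248816e+01,  2.46099679e-02, -3.89900494e+01,
       -6.13528769e-02,  3.95875261e-02,  1.15583621e-04]), 'ee_pos': array([ 0.28108396, -0.55779253,  0.2217645 ]), 'eef_rot': array([ 9.72881619e-01,  2.31302530e-01, -2.07128060e-04, -6.72659457e-04]), 'ft_force': array([-0.31956403, -0.38328233, -0.21806443]), 'torque': array([ 0.04259216, -0.0377658 ,  0.0215346 ]), 'grip_force': 0.0, 'width': 0.08675338397435907}
top [0.30064375 0.02294108 1.55333617]
side [0.14379353 0.88924481 1.04335759]
```

View pics/top1.png

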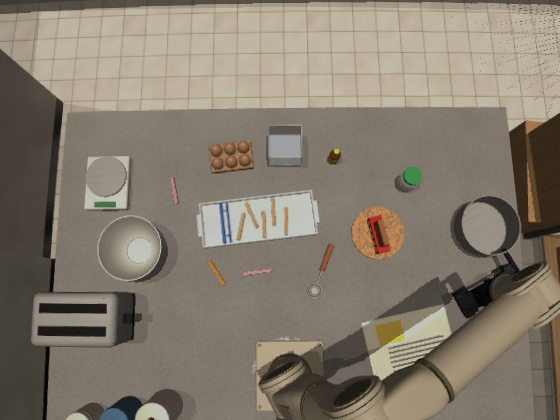

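View pics/side1.png

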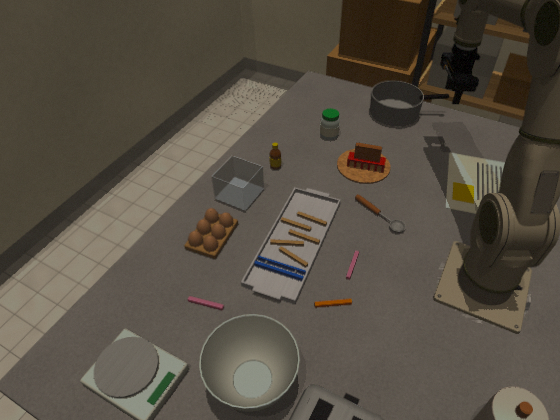

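The top view shows the tray at about (258,218) with the blue stop at its left end (225,223), five sticks at x 238–290, the rake on the trivet at (378,234), and the spoon at (322,270). The side view agrees with this.

Run:
```python
from h import *
c=np.load("top.npy",allow_pickle=True).item();im=c["image"]
hsv=cv2.cvtColor(im,cv2.COLOR_RGB2HSV)
def comp(m,name,z,roi,mina=8):
    x0,y0,x1,y1=roi;k=np.zeros_like(m);k[y0:y1,x0:x1]=m[y0:y1,x0:x1]
    for ct in cv2.findContours(k,cv2.RETR_EXTERNAL,cv2.CHAIN_APPROX_NONE)[0]:
        if cv2.contourArea(ct)<mina: continue
        P=np.array([pt(c,u,v,z)[:2] for u,v in ct[:,0]],np.float32)
        (a,b),(w,h),an=cv2.minAreaRect(P)
        if w<h: w,h,an=h,w,an+90
        print(name,ct[:,0].mean(0).round(),"xy %.4f %.4f  size %.3f %.3f ang %.1f"%(a,b,w,h,an))
inr=lambda a,b:cv2.inRange(hsv,a,b)
comp(inr((0,0,150),(180,60,255)),"tray",.02,(190,180,325,255),200)
comp(inr((100,100,50),(130,255,255)),"blue",.02,(190,180,325,255))
comp(inr((8,70,60),(22,255,255)),"stick",.017,(205,190,310,245))
comp(inr((0,170,60),(4,255,255))|inr((174,170,60),(180,255,255)),"rake",.039,(345,200,410,265))
comp(inr((4,60,90),(20,255,255)),"triv",.006,(345,200,410,265),100)
x=cv2.resize(im[185:275,195:415],None,fx=3.6,fy=3.6,interpolation=cv2.INTER_CUBIC)
cv2.imwrite("pics/crop1.png",x[:,:,::-1])
```

```text
tray [248. 218.] xy 0.5422 0.1075  size 0.436 0.161 ang 96.4
blue [222. 223.] xy 0.5268 0.2329  size 0.142 0.008 ang 6.4
stick [241. 226.] xy 0.5137 0.1667  size 0.096 0.011 ang 169.0
stick [264. 224.] xy 0.5202 0.0854  size 0.094 0.011 ang 179.8
stick [286. 221.] xy 0.5321 0.0068  size 0.097 0.011 ang 179.4
stick [251. 214.] xy 0.5547 0.1290  size 0.099 0.011 ang 23.7
stick [273. 211.] xy 0.5653 0.0511  size 0.099 0.011 ang 3.2
rake [377. 235.] xy 0.4776 -0.3173  size 0.128 0.048 ang 12.2
triv [378. 233.] xy 0.4870 -0.3233  size 0.192 0.191 ang 151.8
```

View pics/crop1.png

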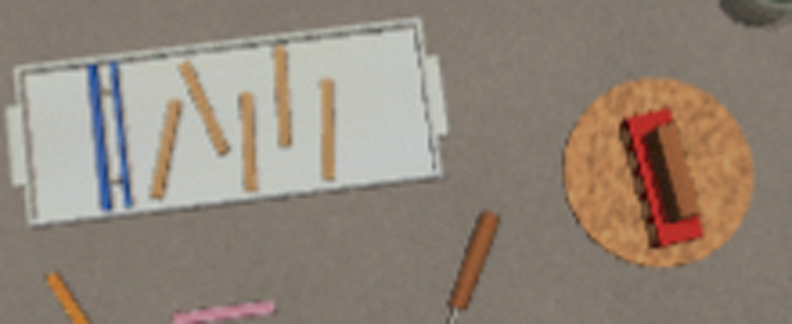

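The crop shows the tray turned about 6° with all the sticks loose, and the rake block at about crop (676,172), tilted some 12°. I'll hover over the rake and refine with the wrist camera.

Emit:
{"method": "step_arm", "body": {
  "delta_pos": [
    [0.8, 0.92, 0],
    [0.8, 0.92, 0],
    [0.8, 0.92, 0],
    [0.8, 0.92, 0],
    [0.8, 0.92, 0],
    [0.8, 0.92, 0],
    [0.8, 0.92, 0],
    [0.8, 0.92, 0],
    [0.8, 0.92, 0],
    [0.8, 0.92, 0],
    [0, 0, 0],
    [0, 0, 0]
  ],
  "turn": [-0.21, -0.21, -0.21, -0.21, -0.21, -0.21, -0.21, -0.21, -0.21, -0.21, 0, 0],
  "grip": 0
}}

```text
time: 1.3
ee_pos: [0.4814, -0.3276, 0.2222]
eef_rot: [0.994, 0.108, -0.0, -0.0]
ft_force: [-0.4, -0.6, -0.7]
width: 0.0871
grip_force: 0.0
```

Run:
```python
from h import *
s=read_state();print(s["ee_pos"],s["eef_rot"],s["ft_force"])
c=camera("wrist");save(c,"w1.png");np.save("w1.npy",c,allow_pickle=True)
V=np.array(c["view"]);print(-V[:3,:3].T@V[:3,3],V[:3,:3])
t=np.load("top.npy",allow_pickle=True).item();print(pt(t,382.8,232.8,.094))
```

```text
[ 0.48140864 -0.32762989  0.22217529] [ 9.94149752e-01  1.08009940e-01 -3.25016343e-04 -1.36363686e-04] [-0.40404392 -0.59654764 -0.71183921]
[ 0.55632366 -0.31080404  0.38363046] [[ 2.15732231e-01 -9.76452548e-01  1.61462674e-04]
 [ 9.38445882e-01  2.07289550e-01 -2.76315706e-01]
 [ 2.69775705e-01  5.97617277e-02  9.61066910e-01]]
[ 0.47475502 -0.32059844  0.094     ]
```

View pics/w1.png

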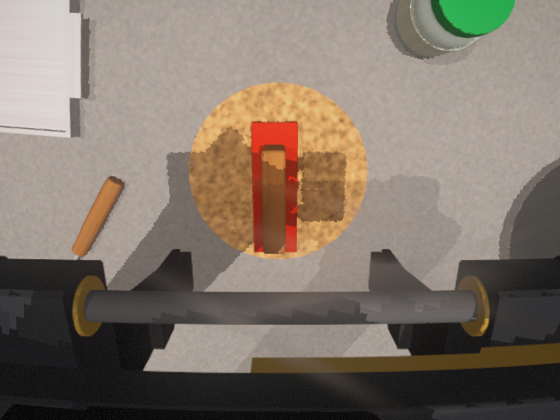

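The wrist view shows the rake upright on the trivet: red plate from about (251,122) to (297,252), wooden block at (274,200), nearly aligned with the gripper.

Run:
```python
from h import *
c=np.load("w1.npy",allow_pickle=True).item();im=c["image"];hsv=cv2.cvtColor(im,cv2.COLOR_RGB2HSV)
m=cv2.inRange(hsv,(0,200,60),(4,255,255))|cv2.inRange(hsv,(175,200,60),(180,255,255));m[:100]=0;m[275:]=0;m[:,:200]=0;m[:,330:]=0
L=[];R=[]
for v in range(130,245):
    u=np.where(m[v])[0]
    L.append(pt(c,u.min(),v,.039)[:2]);R.append(pt(c,u.max()+1,v,.039)[:2])
for n,P in(("L",L),("R",R)):
    P=np.array(P,np.float32);vx,vy,x,y=cv2.fitLine(P,cv2.DIST_HUBER,0,.01,.01).ravel();print(n,np.degrees(np.arctan(vy/vx)),x,y)
print("ends",[pt(c,u,v,.039) for u,v in((274,122),(274,252))])
v=np.where(m.any(1))[0];print(v.min(),v.max())
for q in((262,146),(286,146),(262,253),(286,253)): print("block",q,pt(c,*q,.094)[:2], c["z_map"][min(q[1],250)-0,274])
m=cv2.inRange(hsv,(5,60,60),(25,255,255));m[300:]=0;m[:,:185]=0;m[:,375:]=0
ct=max(cv2.findContours(m,cv2.RETR_EXTERNAL,cv2.CHAIN_APPROX_NONE)[0],key=cv2.contourArea)
P=np.array([pt(c,u,v,.006)[:2] for u,v in cv2.convexHull(ct)[:,0]],np.float32);print("triv",cv2.minEnclosingCircle(P))
```

```text
Traceback (most recent call last):
ValueError: zero-size array to reduction operation minimum which has no identity
```

Run:
```python
from h import *
c=np.load("w1.npy",allow_pickle=True).item();im=c["image"];hsv=cv2.cvtColor(im,cv2.COLOR_RGB2HSV)
print(im[130,274],hsv[130,274],hsv[200,256])
i=im.astype(int);m=((i[...,0]>70)&(i[...,1]<.4*i[...,0])&(i[...,2]<.4*i[...,0])).astype(np.uint8);m[:100]=0;m[275:]=0;m[:,:230]=0;m[:,320:]=0
L=[];R=[]
for v in range(130,245):
    u=np.where(m[v])[0]
    if len(u)<3: continue
    L.append(pt(c,u.min(),v,.039)[:2]);R.append(pt(c,u.max()+1,v,.039)[:2])
for n,P in(("L",L),("R",R)):
    P=np.array(P,np.float32);vx,vy,x,y=cv2.fitLine(P,cv2.DIST_HUBER,0,.01,.01).ravel();print(n,len(P),np.degrees(np.arctan(vy/vx)),x,y)
v=np.where(m.sum(1)>4)[0];print(v.min(),v.max())
print("ends",[pt(c,274,v,.039) for v in(v.min(),v.max()+1)])
for q in((262,146),(286,146),(262,253),(286,253)): print("block",q,pt(c,*q,.094)[:2])
m=cv2.inRange(hsv,(5,60,60),(25,255,255));m[300:]=0;m[:,:185]=0;m[:,375:]=0
ct=max(cv2.findContours(m,cv2.RETR_EXTERNAL,cv2.CHAIN_APPROX_NONE)[0],key=cv2.contourArea)
P=np.array([pt(c,u,v,.006)[:2] for u,v in cv2.convexHull(ct)[:,0]],np.float32);print("triv",cv2.minEnclosingCircle(P))
```

```text
[227  57  33] [  4 218 227] [  3 215 129]
L 115 12.730995 0.47357836 -0.3015407
R 115 12.1405115 0.49294132 -0.34122598
122 251
ends [array([ 0.54367125, -0.30741984,  0.039     ]), array([ 0.41725221, -0.33471557,  0.039     ])]
block (262, 146) [ 0.52545111 -0.30261727]
block (286, 146) [ 0.52953936 -0.3211757 ]
block (262, 253) [ 0.43630943 -0.32102051]
block (286, 253) [ 0.4407672  -0.34116638]
triv ((0.4888676404953003, -0.32248347997665405), 0.09551200270652771)
```

Emit:
{"method": "step_arm", "body": {
  "delta_pos": [
    [0.03, 0.25, -0.7],
    [0, 0, -0.9],
    [0, 0, -0.9],
    [0, 0, -0.9],
    [0, 0, -0.9],
    [0, 0, -0.9],
    [0, 0, -0.9],
    [0, 0, -0.78],
    [0, 0, 0],
    [0, 0, 0],
    [0, 0, 0]
  ],
  "turn": [0, 0, 0, 0, 0, 0, 0, 0, 0, 0, 0]
}}

```text
time: 2.45
ee_pos: [0.4824, -0.3228, 0.0519]
eef_rot: [0.994, 0.107, 0.001, 0.001]
ft_force: [1.1, 0.7, 0.6]
width: 0.0871
grip_force: 0.0
```

Emit:
{"method": "step_arm", "body": {
  "delta_pos": [
    [0, 0, 0],
    [0, 0, 0],
    [0, 0, 0],
    [0, 0, 0],
    [0, 0, 0],
    [0, 0, 0],
    [0, 0, 0],
    [0, 0, 0]
  ],
  "turn": [0, 0, 0, 0, 0, 0, 0, 0],
  "grip": 1,
  "newtons": 40
}}

```text
time: 3.25
ee_pos: [0.4821, -0.3219, 0.0506]
eef_rot: [0.994, 0.107, 0.0, 0.0]
ft_force: [-0.9, 0.7, 0.4]
width: 0.031
grip_force: 0.0
```

Emit:
{"method": "step_arm", "body": {
  "delta_pos": [
    [0, 0, 0],
    [0, 0, 0],
    [0, 0, 0],
    [0, 0, 0]
  ],
  "turn": [0, 0, 0, 0]
}}

```text
time: 3.65
ee_pos: [0.482, -0.3218, 0.0505]
eef_rot: [0.994, 0.107, -0.0, -0.0]
ft_force: [-0.4, -0.4, -1.6]
width: 0.0195
grip_force: 40.0
```

Emit:
{"method": "step_arm", "body": {
  "delta_pos": [
    [0, 0, 0.3],
    [0, 0, 0.7],
    [0, 0, 1],
    [0, 0, 1],
    [0, 0, 0],
    [0, 0, 0]
  ],
  "turn": [0, 0, 0, 0, 0, 0]
}}

```text
time: 4.25
ee_pos: [0.4822, -0.3221, 0.1261]
eef_rot: [0.994, 0.107, 0.0, 0.0]
ft_force: [-0.5, 0.2, -2.1]
width: 0.0197
grip_force: 40.0
```

Emit:
{"method": "step_arm", "body": {
  "delta_pos": [
    [0.1, 0.3, 0.5],
    [0.1, 0.7, 0.5],
    [0.1, 1, 0.5],
    [0.1, 1, 0.5],
    [0.1, 1, 0.5],
    [0.1, 1, 0.5],
    [0.1, 1, 0.5],
    [0.1, 1, 0],
    [0, 1, 0],
    [0, 0.7, 0],
    [0, 0.3, 0],
    [0, 0, 0]
  ],
  "turn": [0, 0, -0.1, -0.1, -0.1, -0.1, -0.1, -0.1, -0.1, -0.1, -0.07, 0]
}}

```text
time: 5.45
ee_pos: [0.5021, -0.0952, 0.2136]
eef_rot: [0.998, 0.056, 0.0, 0.0]
ft_force: [0.4, -0.8, -1.3]
width: 0.0195
grip_force: 40.0
```

Run:
```python
from h import *
s=read_state();print(s["time"],s["ee_pos"],s["eef_rot"],s["ft_force"])
c=camera("wrist");save(c,"w2.png");np.save("w2.npy",c,allow_pickle=True)
```

```text
5.45 [ 0.50205776 -0.09517283  0.213552  ] [9.98408952e-01 5.63872726e-02 1.80757195e-04 8.71467265e-05] [ 0.40838964 -0.83444964 -1.26105263]
```

View pics/w2.png

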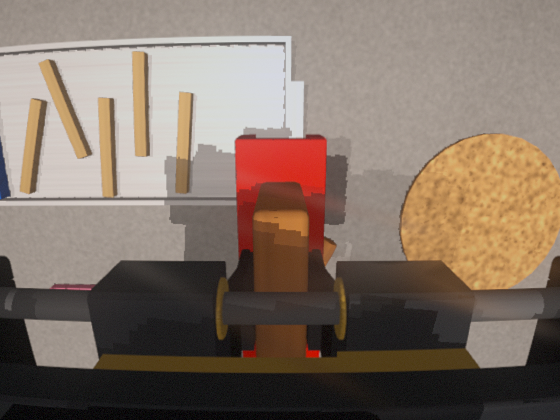

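The wrist view shows the tray's far rim ending at corner (291,38), its near rim along row ~203, the end wall at column ~290, and the five sticks at x 35–185. The held rake is square in the gripper.

Run:
```python
from h import *
c=np.load("w2.npy",allow_pickle=True).item();im=c["image"];g=cv2.GaussianBlur(cv2.cvtColor(im,cv2.COLOR_RGB2GRAY),(3,3),0).astype(int)
def fit(n,px,z=.02):
    P=np.array([pt(c,u,v,z)[:2] for u,v in px],np.float32);vx,vy,x,y=cv2.fitLine(P,cv2.DIST_HUBER,0,.01,.01).ravel()
    d=np.array([vx,vy]);r=(P-[x,y])@[-vy,vx];print(n,len(px),np.degrees(np.arctan2(vy,vx)),x,y,"rms",np.median(abs(r)));return d,np.array([x,y])
far=[(u,20+np.argmax(np.diff(g[20:58,u]))+1) for u in range(15,285,3)]
near=[(u,195+np.argmin(np.diff(g[195:215,u]))+1) for u in range(10,160,3)]
end=[(280+np.argmin(np.diff(g[v,280:300]))+1,v) for v in range(42,78,2)]
d,f=fit("far",far);d2,nr=fit("near",near);d3,e=fit("end",end)
a=np.radians(96.4)
for ang in(95.8,96.4,97):
    y=np.array([np.cos(np.radians(ang)),np.sin(np.radians(ang))]);x=np.array([y[1],-y[0]])
    print(ang,"width",(f-nr)@x)
ang=(np.degrees(np.arctan2(d[1],d[0]))%180+np.degrees(np.arctan2(d2[1],d2[0]))%180)/2
y=np.array([np.cos(np.radians(ang)),np.sin(np.radians(ang))]);x=np.array([y[1],-y[0]])
mid=(f@x+nr@x)/2; C=x*mid+y*(e@y+.205)
print("ang",ang,"width",(f-nr)@x,"centre",C,"entry",C-.168*y, "y",y)
hsv=cv2.cvtColor(im,cv2.COLOR_RGB2HSV);m=cv2.inRange(hsv,(8,90,60),(25,255,255));m[:, 215:]=0;m[200:]=0
for ct in cv2.findContours(m,cv2.RETR_EXTERNAL,cv2.CHAIN_APPROX_NONE)[0]:
    if cv2.contourArea(ct)<200: continue
    P=np.array([pt(c,u,v,.017)[:2] for u,v in ct[:,0]]);Q=(P-C);t=np.c_[Q@x,Q@y];print("stick x %.3f..%.3f y %.3f..%.3f"%(t[:,0].min(),t[:,0].max(),t[:,1].min(),t[:,1].max()))
t=np.load("top.npy",allow_pickle=True).item()
for q in((19,68),(30,225),(442,178),(418,19)): 
    p=pt(t,195+q[0]/3.6,185+q[1]/3.6,.02)[:2]-C;print("top corner",p@x,p@y)
s=read_state();tl=s["ee_pos"][:2]-C;print("tool in tray",tl@x,tl@y)
```

```text
far 90 -83.51512 0.62166697 0.043903112 rms 0.0002498304
near 50 -83.280235 0.46982768 0.108565375 rms 0.00023849128
end 18 6.8427534 0.624878 -0.09060097 rms 5.671342e-07
95.8 width 0.14452744772645393
96.4 width 0.1436851779953738
97 width 0.14282715156534176
ang 96.602325 width 0.1433976 centre [0.5422781  0.10620713] entry [ 0.5615943  -0.06067871] y [-0.11497743  0.9933681 ]
stick x -0.067..0.029 y 0.038..0.082
stick x -0.071..0.027 y -0.032..-0.011
stick x -0.067..0.030 y -0.110..-0.089
stick x -0.030..0.065 y -0.003..0.040
stick x -0.029..0.068 y -0.069..-0.050
top corner 0.07597234608564925 0.199176819753594
top corner -0.08181264236873158 0.20314576632118142
top corner -0.08607537782034552 -0.20447881328433642
top corner 0.07540305912978368 -0.20295326909222086
tool in tray -0.06333544582231634 -0.19681189457307557
```

Run:
```python
from h import *
c=np.load("w2.npy",allow_pickle=True).item();im=c["image"];g=cv2.cvtColor(im,cv2.COLOR_RGB2GRAY).astype(int)
C=np.array([.5422781,.10620713]);y=np.array([-.11497743,.9933681]);x=np.array([y[1],-y[0]])
for u in(100,160):
    print(u,list(zip(range(30,60),g[30:60,u])));print(list(zip(range(190,215),g[190:215,u])))
for v in(60,): print(list(zip(range(275,310),g[v,275:310])))
for u,v in((160,40),(160,45),(160,198),(160,200),(160,205)): print(u,v,(pt(c,u,v,.02)[:2]-C)@x)
```

```text
100 [(30, np.int64(149)), (31, np.int64(150)), (32, np.int64(151)), (33, np.int64(150)), (34, np.int64(150)), (35, np.int64(152)), (36, np.int64(150)), (37, np.int64(151)), (38, np.int64(154)), (39, np.int64(162)), (40, np.int64(188)), (41, np.int64(204)), (42, np.int64(204)), (43, np.int64(204)), (44, np.int64(204)), (45, np.int64(186)), (46, np.int64(105)), (47, np.int64(91)), (48, np.int64(105)), (49, np.int64(146)), (50, np.int64(190)), (51, np.int64(206)), (52, np.int64(206)), (53, np.int64(206)), (54, np.int64(205)), (55, np.int64(206)), (56, np.int64(206)), (57, np.int64(206)), (58, np.int64(206)), (59, np.int64(206))]
[(190, np.int64(206)), (191, np.int64(207)), (192, np.int64(206)), (193, np.int64(206)), (194, np.int64(205)), (195, np.int64(204)), (196, np.int64(192)), (197, np.int64(153)), (198, np.int64(101)), (199, np.int64(102)), (200, np.int64(163)), (201, np.int64(200)), (202, np.int64(207)), (203, np.int64(207)), (204, np.int64(207)), (205, np.int64(178)), (206, np.int64(157)), (207, np.int64(155)), (208, np.int64(155)), (209, np.int64(152)), (210, np.int64(153)), (21
[... 1482 characters left out ...]
64(172)), (285, np.int64(167)), (286, np.int64(214)), (287, np.int64(215)), (288, np.int64(213)), (289, np.int64(215)), (290, np.int64(211)), (291, np.int64(164)), (292, np.int64(138)), (293, np.int64(139)), (294, np.int64(144)), (295, np.int64(155)), (296, np.int64(156)), (297, np.int64(157)), (298, np.int64(158)), (299, np.int64(155)), (300, np.int64(155)), (301, np.int64(155)), (302, np.int64(156)), (303, np.int64(157)), (304, np.int64(158)), (305, np.int64(160)), (306, np.int64(159)), (307, np.int64(161)), (308, np.int64(161)), (309, np.int64(160))]
160 40 0.07755777463065983
160 45 0.07314435852035343
160 198 -0.07257776148263874
160 200 -0.07467274890301448
160 205 -0.07993836923968463
```

Emit:
{"method": "step_arm", "body": {
  "delta_pos": [
    [0.3, 0.2, 0],
    [0.7, 0.4, 0],
    [0.7, 0.4, 0],
    [0.5, 0.28, 0],
    [0.18, 0.1, -0.4],
    [0, 0, -0.9],
    [0, 0, -0.9],
    [0, 0, -0.9],
    [0, 0, -0.9],
    [0, 0, -0.9],
    [0, 0, -0.64],
    [0, 0, 0]
  ],
  "turn": [0.02, 0, 0, 0, 0, 0, 0, 0, 0, 0, 0, 0]
}}

```text
time: 6.7
ee_pos: [0.5593, -0.063, 0.0716]
eef_rot: [0.998, 0.056, -0.003, -0.0]
ft_force: [-0.0, -1.1, -1.9]
width: 0.02
grip_force: 40.0
```

```bash
cat >> h.py <<'E'
C=np.array([.5422781,.10620713]);y=np.array([-.11497743,.9933681]);x=np.array([y[1],-y[0]])
def rep():
    s=read_state();p=s["ee_pos"][:2]-C;q=s["eef_rot"];f=s["ft_force"]
    print("t",s["time"],"tray xy",(p@x).round(4),(p@y).round(4),"z",s["ee_pos"][2].round(4),"ang",np.degrees(2*np.arctan2(q[1],q[0])).round(2),"Fy",(f[:2]@y).round(2),"Fx",(f[:2]@x).round(2),"Fz",f[2].round(2),"grip",s["width"])
E
python3 - <<'E'
from h import *
rep();c=camera("top");x_=cv2.resize(c["image"][185:275,195:335],None,fx=4.5,fy=4.5,interpolation=cv2.INTER_CUBIC)
w=camera("wrist")["image"];w=w[0:300]
o=np.zeros((300+405,630,3),np.uint8);cv2.imwrite("pics/c3.png",w[:,:,::-1])
E
```

```text
t 6.7 tray xy -0.0025 -0.17 z 0.0716 ang 6.42 Fy -1.13 Fx -0.15 Fz -1.95 grip 0.01998988427101177
```

View pics/c3.png

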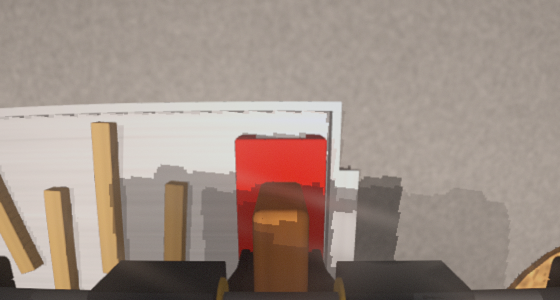

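The wrist view shows the rake plate (236–326) between the end wall (~333) and stick 1 (~175), so there's room on both sides to lower it.

Emit:
{"method": "step_arm", "body": {
  "delta_pos": [
    [0.08, 0.05, 0],
    [0, 0, -0.3],
    [0, 0, -0.3],
    [0, 0, 0],
    [0, 0, 0]
  ],
  "turn": [0, 0, 0, 0, 0]
}}

```text
time: 7.3
ee_pos: [0.5633, -0.0611, 0.0593]
eef_rot: [0.998, 0.056, -0.0, -0.0]
ft_force: [-1.2, 0.3, -2.5]
width: 0.0195
grip_force: 40.0
```

```bash
python3 -c "
from h import *
rep()"
```

```text
t 7.3 tray xy 0.0017 -0.1686 z 0.0593 ang 6.47 Fy 0.44 Fx -1.11 Fz -2.49 grip 0.019480397165627772
```

Emit:
{"method": "step_arm", "body": {
  "delta_pos": [
    [-0.06, 0, -0.15],
    [0, 0, -0.15],
    [0, 0, -0.06],
    [0, 0, -0.03],
    [0, 0, 0],
    [0, 0, 0]
  ],
  "turn": [0.02, 0, 0, 0, 0, 0]
}}

```text
time: 7.9
ee_pos: [0.5622, -0.0611, 0.0499]
eef_rot: [0.998, 0.058, 0.0, 0.0]
ft_force: [-0.1, 0.1, -1.4]
width: 0.0197
grip_force: 40.0
```

```bash
python3 -c "
from h import *
rep()"
```

```text
t 7.9 tray xy 0.0005 -0.1685 z 0.0499 ang 6.6 Fy 0.09 Fx -0.08 Fz -1.42 grip 0.01967754244411867
```

Emit:
{"method": "step_arm", "body": {
  "delta_pos": [
    [0, 0, -0.03],
    [0, 0, -0.02],
    [0, 0, 0],
    [0, 0, 0]
  ],
  "turn": [0, 0, 0, 0]
}}

```text
time: 8.3
ee_pos: [0.5623, -0.0611, 0.0494]
eef_rot: [0.998, 0.058, 0.0, 0.0]
ft_force: [-2.9, 0.3, 6.9]
width: 0.0198
grip_force: 40.0
```

Emit:
{"method": "step_arm", "body": {
  "delta_pos": [
    [0, 0, 0.06],
    [-0.017, 0.15, 0],
    [-0.017, 0.15, 0],
    [-0.017, 0.15, 0],
    [-0.017, 0.15, 0],
    [-0.018, 0.15, 0],
    [-0.017, 0.15, 0],
    [-0.017, 0.15, 0],
    [-0.017, 0.15, 0],
    [-0.017, 0.15, 0],
    [-0.018, 0.15, 0],
    [-0.017, 0.15, 0]
  ],
  "turn": [0, 0, 0, 0, 0, 0, 0, 0, 0, 0, 0, 0]
}}

```text
time: 9.5
ee_pos: [0.5573, -0.0196, 0.0501]
eef_rot: [0.998, 0.058, 0.0, 0.0]
ft_force: [0.2, -1.0, -2.7]
width: 0.0199
grip_force: 40.0
```

```bash
python3 -c "
from h import *
rep()"
```

```text
t 9.5 tray xy 0.0004 -0.1267 z 0.0501 ang 6.6 Fy -0.98 Fx 0.11 Fz -2.71 grip 0.019866185606722018
```

Emit:
{"method": "step_arm", "body": {
  "delta_pos": [
    [-0.017, 0.15, 0],
    [-0.017, 0.15, 0],
    [-0.017, 0.15, 0],
    [-0.017, 0.15, 0],
    [-0.017, 0.15, 0],
    [-0.018, 0.15, 0],
    [-0.017, 0.15, 0],
    [-0.017, 0.15, 0],
    [-0.017, 0.15, 0],
    [-0.017, 0.15, 0],
    [-0.018, 0.15, 0],
    [-0.017, 0.15, 0]
  ],
  "turn": [0, 0, 0, 0, 0, 0, 0, 0, 0, 0, 0, 0]
}}

```text
time: 10.7
ee_pos: [0.5521, 0.0254, 0.0501]
eef_rot: [0.998, 0.058, 0.0, 0.0]
ft_force: [-0.3, 0.1, -1.2]
width: 0.0199
grip_force: 40.0
```

```bash
python3 -c "
from h import *
rep()"
```

```text
t 10.7 tray xy 0.0005 -0.0814 z 0.0501 ang 6.6 Fy 0.16 Fx -0.31 Fz -1.16 grip 0.019865777446557355
```

Emit:
{"method": "step_arm", "body": {
  "delta_pos": [
    [-0.017, 0.15, 0],
    [-0.017, 0.15, 0],
    [-0.017, 0.15, 0],
    [-0.017, 0.15, 0],
    [-0.017, 0.15, 0],
    [-0.018, 0.15, 0],
    [-0.017, 0.15, 0],
    [-0.017, 0.15, 0],
    [-0.017, 0.15, 0],
    [-0.017, 0.15, 0],
    [-0.018, 0.15, 0],
    [-0.017, 0.15, 0]
  ],
  "turn": [0, 0, 0, 0, 0, 0, 0, 0, 0, 0, 0, 0]
}}

```text
time: 11.9
ee_pos: [0.547, 0.0704, 0.0501]
eef_rot: [0.998, 0.058, 0.0, 0.0]
ft_force: [-0.3, -1.1, -1.1]
width: 0.0197
grip_force: 40.0
```

Run:
```python
from h import *
rep();w=camera("wrist");np.save("w4.npy",w,allow_pickle=True);t=camera("top")
rep()
cv2.imwrite("pics/c4.png",np.vstack([w["image"][0:300],cv2.resize(t["image"][190:250,195:307],(560,300),interpolation=cv2.INTER_CUBIC)])[:,:,::-1])
```

```text
t 11.9 tray xy 0.0005 -0.0361 z 0.0501 ang 6.6 Fy -1.08 Fx -0.47 Fz -1.08 grip 0.01974710537437971
t 12.0 tray xy 0.0005 -0.0356 z 0.0501 ang 6.65 Fy 0.26 Fx -0.16 Fz -2.1 grip 0.019526942549320914
```

View pics/c4.png

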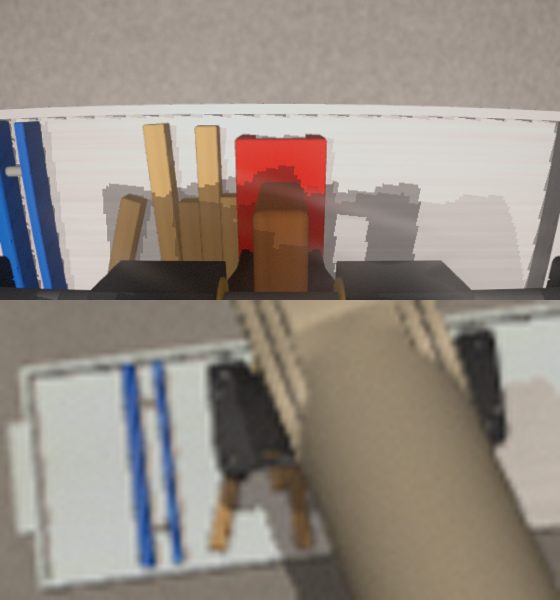

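The row is forming. In the wrist view sticks 1–3 lie together at 180–240, stick 4 is at ~160 and stick 5 at ~127, with the stop face from about (42,122) to (65,288).

Run:
```python
from h import *
w=np.load("w4.npy",allow_pickle=True).item();h=cv2.cvtColor(w["image"],cv2.COLOR_RGB2HSV)
b=cv2.inRange(h,(100,120,40),(130,255,255))
for v in(150,200,250,280):
    u=np.where(b[v,:120])[0].max()+1;P=pt(w,u,v,.005)[:2]-C;print(u,P@x,P@y, ((pt(w,u,v,.02)[:2]-C)@y))
```

```text
29 0.056469030542937705 0.11347155156698956 0.10264451868604164
38 0.025877651070451854 0.11297596447614203 0.10218491823840525
59 -0.006851117159243541 0.10482605327644574 0.0946268060422789
65 -0.027842433550314877 0.10463208174254375 0.09444691958951112
```

Emit:
{"method": "step_arm", "body": {
  "delta_pos": [
    [-0.017, 0.15, 0],
    [-0.017, 0.15, 0],
    [-0.017, 0.15, 0],
    [-0.017, 0.15, 0],
    [-0.017, 0.15, 0],
    [-0.018, 0.15, 0],
    [-0.017, 0.15, 0],
    [-0.017, 0.15, 0],
    [-0.017, 0.15, 0],
    [-0.014, 0.12, 0],
    [-0.009, 0.08, 0],
    [-0.005, 0.04, 0]
  ],
  "turn": [0, 0, 0, 0, 0, 0, 0, 0, 0, 0, 0, 0]
}}

```text
time: 13.2
ee_pos: [0.5424, 0.1101, 0.0501]
eef_rot: [0.998, 0.058, -0.0, 0.0]
ft_force: [0.1, -0.6, -0.8]
width: 0.0199
grip_force: 40.0
```

Run:
```python
from h import *
rep()
w=camera("wrist");save(w,"w5.png")
rep()
```

```text
t 13.2 tray xy 0.0006 0.0038 z 0.0501 ang 6.61 Fy -0.6 Fx 0.04 Fz -0.85 grip 0.019884449159661723
t 13.25 tray xy 0.0006 0.0039 z 0.0501 ang 6.62 Fy -0.44 Fx 0.23 Fz -2.04 grip 0.020278365633097525
```

View pics/w5.png

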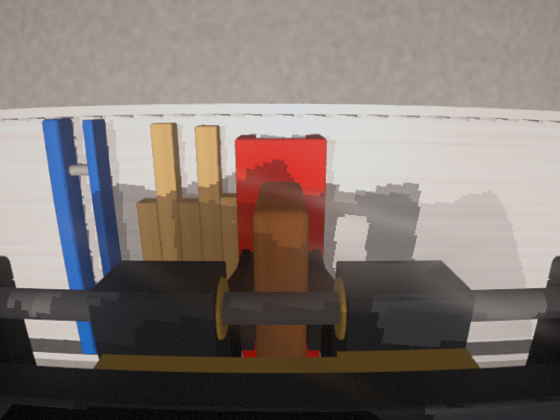

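All five sticks now lie in a parallel row (columns 140–240), with a small gap to the stop at column ~110. From here I'll feel forward slowly.

Emit:
{"method": "step_arm", "body": {
  "delta_pos": [
    [-0.005, 0.04, 0],
    [-0.004, 0.04, 0],
    [-0.005, 0.04, 0],
    [-0.005, 0.04, 0],
    [-0.004, 0.04, 0],
    [-0.005, 0.04, 0],
    [-0.005, 0.04, 0]
  ],
  "turn": [0, 0, 0, 0, 0, 0, 0]
}}

```text
time: 13.95
ee_pos: [0.5417, 0.1169, 0.0501]
eef_rot: [0.998, 0.058, 0.0, 0.0]
ft_force: [-0.3, -0.2, -1.5]
width: 0.0197
grip_force: 40.0
```

```bash
python3 -c "
from h import *
rep()"
```

```text
t 13.95 tray xy 0.0006 0.0107 z 0.0501 ang 6.6 Fy -0.16 Fx -0.28 Fz -1.46 grip 0.019673130405593417
```

Emit:
{"method": "step_arm", "body": {
  "delta_pos": [
    [-0.005, 0.04, 0],
    [-0.004, 0.04, 0],
    [-0.005, 0.04, 0]
  ],
  "turn": [0, 0, 0]
}}

```text
time: 14.25
ee_pos: [0.5413, 0.1199, 0.0501]
eef_rot: [0.998, 0.058, 0.0, 0.0]
ft_force: [0.1, -0.5, -2.3]
width: 0.0195
grip_force: 40.0
```

```bash
python3 -c "
from h import *
rep()"
```

```text
t 14.25 tray xy 0.0006 0.0137 z 0.0501 ang 6.6 Fy -0.46 Fx 0.03 Fz -2.25 grip 0.019514350242234538
```

Emit:
{"method": "step_arm", "body": {
  "delta_pos": [
    [-0.005, 0.04, 0],
    [-0.004, 0.04, 0],
    [-0.005, 0.04, 0]
  ],
  "turn": [0, 0, 0]
}}

```text
time: 14.55
ee_pos: [0.5409, 0.1229, 0.0501]
eef_rot: [0.998, 0.058, 0.0, 0.0]
ft_force: [-0.6, -1.1, -1.6]
width: 0.0199
grip_force: 40.0
```

Emit:
{"method": "step_arm", "body": {
  "delta_pos": [
    [-0.005, 0.04, 0],
    [-0.004, 0.04, 0]
  ],
  "turn": [0, 0]
}}

```text
time: 14.75
ee_pos: [0.5407, 0.1249, 0.0501]
eef_rot: [0.998, 0.058, 0.0, 0.0]
ft_force: [0.8, -0.6, -1.3]
width: 0.0198
grip_force: 40.0
```

Emit:
{"method": "step_arm", "body": {
  "delta_pos": [
    [-0.005, 0.04, 0],
    [-0.004, 0.04, 0]
  ],
  "turn": [0, 0]
}}

```text
time: 14.95
ee_pos: [0.5405, 0.1269, 0.0501]
eef_rot: [0.998, 0.058, 0.0, 0.0]
ft_force: [0.8, -0.5, -1.3]
width: 0.0198
grip_force: 40.0
```

Emit:
{"method": "step_arm", "body": {
  "delta_pos": [
    [-0.005, 0.04, 0],
    [-0.004, 0.04, 0]
  ],
  "turn": [0, 0]
}}

```text
time: 15.15
ee_pos: [0.5403, 0.1283, 0.0501]
eef_rot: [0.998, 0.057, -0.0, 0.0]
ft_force: [-0.1, -4.0, 0.9]
width: 0.0199
grip_force: 40.0
```

Emit:
{"method": "step_arm", "body": {
  "delta_pos": [
    [-0.003, 0.03, 0],
    [0, 0, 0]
  ],
  "turn": [0, 0]
}}

```text
time: 15.35
ee_pos: [0.5403, 0.1287, 0.0501]
eef_rot: [0.998, 0.057, -0.0, 0.001]
ft_force: [-1.1, -5.5, 1.7]
width: 0.0198
grip_force: 40.0
```

```bash
python3 -c "
from h import *
rep()"
```

```text
t 15.35 tray xy 0.0006 0.0226 z 0.0501 ang 6.56 Fy -5.29 Fx -1.77 Fz 1.69 grip 0.019828188293550517
```

Emit:
{"method": "step_arm", "body": {
  "delta_pos": [
    [-0.003, 0.03, 0],
    [-0.003, 0.03, 0],
    [0, 0, 0]
  ],
  "turn": [0, 0, 0]
}}

```text
time: 15.65
ee_pos: [0.5401, 0.1295, 0.0501]
eef_rot: [0.998, 0.057, -0.0, 0.001]
ft_force: [-0.3, -7.1, 2.3]
width: 0.0198
grip_force: 40.0
```

Emit:
{"method": "step_arm", "body": {
  "delta_pos": [
    [-0.003, 0.03, 0],
    [-0.003, 0.03, 0],
    [0, 0, 0]
  ],
  "turn": [0, 0, 0]
}}

```text
time: 15.95
ee_pos: [0.5401, 0.1302, 0.0501]
eef_rot: [0.998, 0.057, -0.0, 0.002]
ft_force: [-1.7, -9.8, 3.6]
width: 0.0197
grip_force: 40.0
```

Emit:
{"method": "step_arm", "body": {
  "delta_pos": [
    [0, 0, 0],
    [0, 0, 0],
    [0, 0, 0],
    [0, 0, 0]
  ],
  "turn": [0, 0, 0, 0]
}}

```text
time: 16.35
ee_pos: [0.5401, 0.1303, 0.0501]
eef_rot: [0.998, 0.057, -0.0, 0.001]
ft_force: [-0.5, -8.8, 2.9]
width: 0.0199
grip_force: 40.0
```

Run:
```python
from h import *
rep();w=camera("wrist");rep();save(w,"w6.png");np.save("w6.npy",w,allow_pickle=True);t=camera("top");rep()
```

```text
t 16.35 tray xy 0.0006 0.0241 z 0.0501 ang 6.51 Fy -8.68 Fx -1.52 Fz 2.92 grip 0.019897737318987436
t 16.4 tray xy 0.0006 0.0241 z 0.0501 ang 6.51 Fy -9.55 Fx -1.31 Fz 2.33 grip 0.019655501854612217
t 16.45 tray xy 0.0006 0.0241 z 0.0501 ang 6.51 Fy -8.98 Fx -2.53 Fz 3.83 grip 0.019763225237176163
```

View pics/w6.png

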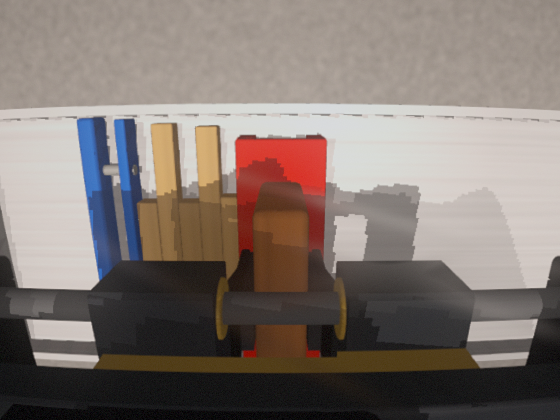

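Emit:
{"method": "step_arm", "body": {
  "delta_pos": [
    [0, 0, 0],
    [0, 0, 0],
    [0, 0, 0],
    [0, 0, 0]
  ],
  "turn": [0, 0, 0, 0]
}}

```text
time: 16.85
ee_pos: [0.5401, 0.1303, 0.0501]
eef_rot: [0.998, 0.057, -0.0, 0.001]
ft_force: [-1.2, -9.4, 2.9]
width: 0.0196
grip_force: 40.0
```

The picture shows all five sticks packed flat against the blue stop, square across the tray. A push of about 9 N was held for roughly 0.9 s, so I'll back off gently.

Emit:
{"method": "step_arm", "body": {
  "delta_pos": [
    [0.003, -0.03, 0],
    [0.003, -0.03, 0],
    [0.003, -0.03, 0],
    [0.003, -0.03, 0],
    [0.003, -0.03, 0],
    [0.003, -0.03, 0],
    [0.003, -0.03, 0],
    [0.003, -0.03, 0],
    [0.006, -0.05, 0],
    [0.011, -0.1, 0],
    [0.023, -0.2, 0],
    [0.035, -0.3, 0]
  ],
  "turn": [0, 0, 0, 0, 0, 0, 0, 0, 0, 0, 0, 0]
}}

```text
time: 18.05
ee_pos: [0.5424, 0.1102, 0.0501]
eef_rot: [0.998, 0.058, 0.0, -0.0]
ft_force: [0.5, -0.1, -2.0]
width: 0.0197
grip_force: 40.0
```

Emit:
{"method": "step_arm", "body": {
  "delta_pos": [
    [0.035, -0.3, 0],
    [0.023, -0.2, 0.1],
    [0, 0, 0.4],
    [0, 0, 0.8],
    [0, 0, 0.9],
    [0, 0, 0.8],
    [0, 0, 0.5],
    [0, 0, 0]
  ],
  "turn": [0, 0, 0, 0, 0, 0, 0, 0]
}}

```text
time: 18.85
ee_pos: [0.5449, 0.0984, 0.1397]
eef_rot: [0.998, 0.058, 0.002, -0.0]
ft_force: [-0.4, 1.2, -1.9]
width: 0.0198
grip_force: 40.0
```

Run:
```python
from h import *
rep();print(read_state()["ee_pos"]);w=camera("wrist");save(w,"w7.png")
```

```text
t 18.85 tray xy 0.0017 -0.0081 z 0.1397 ang 6.61 Fy 1.23 Fx -0.3 Fz -1.89 grip 0.019773784405090127
[0.54488195 0.09836394 0.13971777]
```

View pics/w7.png

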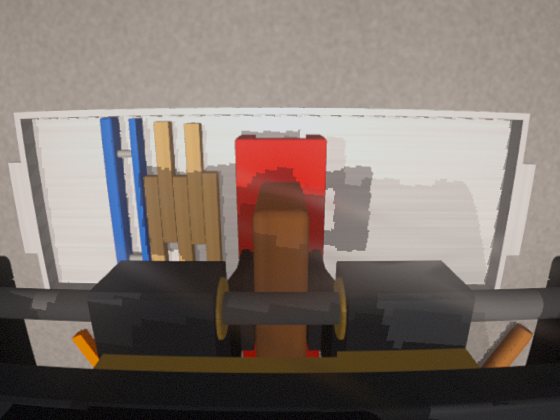

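The row stays closely packed against the stop (columns 135–220). Next, the rake goes back to the trivet.

Emit:
{"method": "step_arm", "body": {
  "delta_pos": [
    [-0.1, -0.4, 0],
    [-0.14, -0.8, 0],
    [-0.14, -1, 0],
    [-0.14, -1, 0],
    [-0.14, -1, 0],
    [-0.14, -1, 0],
    [-0.14, -1, 0],
    [-0.14, -1, 0],
    [-0.14, -1, 0],
    [-0.14, -1, 0],
    [-0.14, -1, 0],
    [-0.14, -1, 0]
  ],
  "turn": [0, 0.05, 0.08, 0.08, 0.08, 0.08, 0.08, 0.08, 0.08, 0.08, 0.08, 0.08]
}}

```text
time: 20.1
ee_pos: [0.5014, -0.1837, 0.1363]
eef_rot: [0.994, 0.108, -0.001, -0.0]
ft_force: [-0.6, 0.3, -0.9]
width: 0.0195
grip_force: 40.0
```

Emit:
{"method": "step_arm", "body": {
  "delta_pos": [
    [-0.14, -1, 0],
    [-0.14, -1, 0],
    [-0.14, -1, 0],
    [-0.1, -1, 0],
    [-0.1, -0.9, 0],
    [0, -0.5, 0],
    [0, -0.26, 0],
    [0, 0, 0],
    [0, 0, 0],
    [0, 0, 0]
  ],
  "turn": [0, 0, 0, 0, 0, 0, 0, 0, 0, 0]
}}

```text
time: 21.1
ee_pos: [0.4877, -0.3224, 0.1376]
eef_rot: [0.994, 0.109, 0.0, -0.0]
ft_force: [0.2, 0.6, -2.1]
width: 0.0199
grip_force: 40.0
```

Emit:
{"method": "step_arm", "body": {
  "delta_pos": [
    [0.03, -0.02, -0.4],
    [0, 0, -0.8],
    [0, 0, -0.8],
    [0, 0, -0.7],
    [0, 0, -0.4],
    [0, 0, -0.2],
    [0, 0, -0.06],
    [0, 0, -0.04],
    [0, 0, 0],
    [0, 0, 0]
  ],
  "turn": [0, 0, 0, 0, 0, 0, 0, 0, 0, 0]
}}

```text
time: 22.1
ee_pos: [0.4884, -0.3244, 0.0532]
eef_rot: [0.994, 0.108, 0.0, 0.0]
ft_force: [0.4, -0.5, -0.5]
width: 0.0195
grip_force: 40.0
```

Emit:
{"method": "step_arm", "body": {
  "delta_pos": [
    [0, 0.05, -0.03],
    [0, 0, -0.03],
    [0, 0, -0.03],
    [0, 0, -0.02],
    [0, 0, 0],
    [0, 0, 0]
  ],
  "turn": [0, 0, 0, 0, 0, 0]
}}

```text
time: 22.7
ee_pos: [0.4881, -0.3229, 0.0504]
eef_rot: [0.994, 0.108, 0.0, 0.0]
ft_force: [-3.1, 1.9, 6.4]
width: 0.0196
grip_force: 40.0
```

Emit:
{"method": "step_arm", "body": {
  "delta_pos": [
    [0, 0, 0.01],
    [0, 0, 0],
    [0, 0, 0],
    [0, 0, 0],
    [0, 0, 0],
    [0, 0, 0],
    [0, 0, 0],
    [0, 0, 0],
    [0, 0, 0],
    [0, 0, 0],
    [0, 0, 0],
    [0, 0, 0]
  ],
  "turn": [0, 0, 0, 0, 0, 0, 0, 0, 0, 0, 0, 0],
  "grip": 0
}}

```text
time: 23.9
ee_pos: [0.4881, -0.3229, 0.0501]
eef_rot: [0.994, 0.108, 0.0, 0.0]
ft_force: [0.6, -0.6, 0.6]
width: 0.0866
grip_force: 0.0
```

Emit:
{"method": "step_arm", "body": {
  "delta_pos": [
    [0, 0, 0.2],
    [0, 0, 0.5],
    [0, 0, 0.9],
    [0, 0, 1],
    [0, 0, 1],
    [0, 0, 1],
    [0, 0, 0.9],
    [0, 0, 0.8],
    [0, 0, 0.4],
    [0, 0, 0],
    [0, 0, 0]
  ],
  "turn": [0, 0, 0, 0, 0, 0, 0, 0, 0, 0, 0]
}}

```text
time: 25.0
ee_pos: [0.4878, -0.3227, 0.217]
eef_rot: [0.994, 0.108, -0.0, -0.0]
ft_force: [-1.2, 0.4, -0.7]
width: 0.0875
grip_force: 0.0
```

Run:
```python
from h import *
rep();w=camera("wrist");t=camera("top")
np.save("w8.npy",w,allow_pickle=True)
cv2.imwrite("pics/c8.png",np.vstack([w["image"][60:320],cv2.resize(t["image"][180:265,195:420],(560,212),interpolation=cv2.INTER_CUBIC)])[:,:,::-1])
hsv=cv2.cvtColor(w["image"],cv2.COLOR_RGB2HSV);i=w["image"].astype(int);c=w
m=((i[...,0]>70)&(i[...,1]<.4*i[...,0])&(i[...,2]<.4*i[...,0])).astype(np.uint8);m[:100]=0;m[290:]=0;m[:,:220]=0;m[:,330:]=0
ct=max(cv2.findContours(m,cv2.RETR_EXTERNAL,cv2.CHAIN_APPROX_NONE)[0],key=cv2.contourArea)
P=np.array([pt(c,u,v,.039)[:2] for u,v in ct[:,0]],np.float32);print("rake",cv2.minAreaRect(P))
m=cv2.inRange(hsv,(5,60,60),(25,255,255));m[300:]=0;m[:,:185]=0;m[:,375:]=0
ct=max(cv2.findContours(m,cv2.RETR_EXTERNAL,cv2.CHAIN_APPROX_NONE)[0],key=cv2.contourArea)
P=np.array([pt(c,u,v,.006)[:2] for u,v in cv2.convexHull(ct)[:,0]],np.float32);print("triv",cv2.minEnclosingCircle(P))
h=cv2.cvtColor(t["image"],cv2.COLOR_RGB2HSV);m=cv2.inRange(h,(8,70,60),(22,255,255));k=np.zeros_like(m);k[190:245,205:310]=m[190:245,205:310]
for ct in cv2.findContours(k,cv2.RETR_EXTERNAL,cv2.CHAIN_APPROX_NONE)[0]:
    P=np.array([pt(t,u,v,.017)[:2]-C for u,v in ct[:,0]]);Q=np.c_[P@x,P@y];print("sticks",cv2.contourArea(ct),Q.min(0),Q.max(0))
```

```text
t 25.0 tray xy -0.1034 -0.4198 z 0.217 ang 12.45 Fy 0.52 Fx -1.12 Fz -0.7 grip 0.08745568907948463
rake ((0.4995693564414978, -0.3201885521411896), (0.10333424806594849, 0.04330984130501747), 12.873750686645508)
triv ((0.4890928566455841, -0.3226122558116913), 0.09535142779350281)
sticks 368.5 [-0.07411586  0.04378639] [0.06906351 0.10278054]
```

View pics/c8.png

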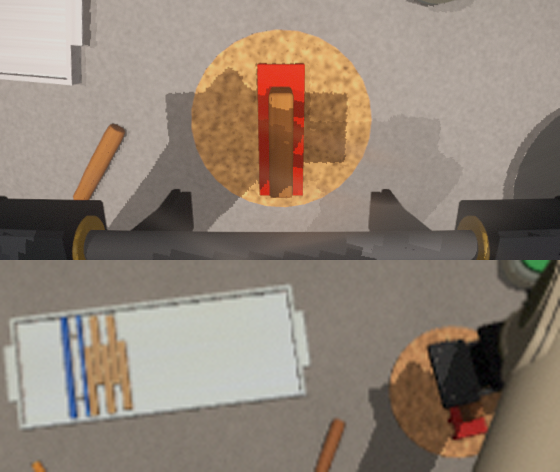

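The rake stands upright on the middle of the trivet, and the five sticks lie in a 59 mm parallel row at the stop. Handing in.

```bash
python3 -c "
from bench import *
print(close_job())"
```

```text
the job is handed in; nothing more can be done
None
```

The job is handed in, no verdict returned: the five sticks lie flat in a close, square row at the blue stop after a push of about 9 N (roughly 3 mm of give) held for about 0.9 s, and the rake stands released on the middle of the trivet, at about 25 s.

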